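Draw the fork shaft from the rack and show it to the inspection camera

TASK

Pull the steel shaft with the two-pronged fork up out of the rack and hold it in the air before the inspection camera: fork tips centred 80 mm in front of the lens, fork pointing straight into it along its downward-slanting line of sight, so the shaft leans to match, square head uppermost. Do not touch the camera, and leave the other two shafts and the loose things on the bench as they are. Finish while still holding the shaft there, motionless in the gripper.

Things in the scene. Friction and masses are not known exactly. Their poses are not given: they have to be found in the camera images.
- rack: Grey plastic block fixed to the bench, 60 (x) x 260 (y) x 70 (z) mm, with three vertical round sockets in its top at y = -100, 0 and +100 mm on its centre line: 14 mm in diameter, 60 mm deep, bottoms 10 mm above the bench. Origin: centre of the underside.
- fork_shaft: The shaft to present, 0.18 to 0.35 kg. Bare steel, upright in one of the sockets, free to turn. Rod 12 mm dia., z = 0 to 85 mm; hub 26 mm dia., z = 85 to 99; square grip head 16 x 16 mm, z = 99 to 144, sides square to x and y. A two-pronged fork reaches from the hub along +x: 10 mm thick about z = 92, 34 mm wide, 20 mm gap, prong ends 48 mm from the axis. Origin: centre of the foot's end; z up the rod.
- fork_tip (a point): Midpoint between the two prong ends of the fork: at (48, 0, 92) mm in the fork shaft's frame, same axes as that body.
- lever_shaft: Another shaft, to be left alone. Bare steel, upright in one of the sockets, free to turn. Rod 12 mm dia., z = 0 to 85 mm; hub 26 mm dia., z = 85 to 99; square grip head 16 x 16 mm, z = 99 to 144, sides square to x and y. From the hub a single straight lever, 12 mm wide, 10 mm thick, reaches 48 mm out along +x. Origin: centre of the foot's end; z up the rod.
- disc_shaft: Another shaft, to be left alone. Bare steel, upright in one of the sockets, free to turn. Rod 12 mm dia., z = 0 to 85 mm; hub 26 mm dia., z = 85 to 99; square grip head 16 x 16 mm, z = 99 to 144, sides square to x and y. Around the hub sits a plain round disc 52 mm in diameter, 8 mm thick. Origin: centre of the foot's end; z up the rod.
- camera: Inspection camera's stand, fixed: grey riser block 90 x 90 mm, its top 25 to 75 mm above the bench, 18 mm steel post, and a bracket carrying the head on a level pin 230 mm above the origin. Origin on the axis of the post, 25 mm below the top of the riser; z up. Not to be touched.
- lens (a point): Centre of the camera's front glass, 45 mm from the pin. Head: aluminium box 50 x 44 x 44 mm, black lens barrel 36 mm dia. in front, thin plug behind. Axes turn with the head: it looks along -x (roughly towards the robot), y is level, z is the head's upward direction. The head looks downward by 0.15 to 0.5 rad and stays as set.
- spanner_a: Steel combination spanner 160 mm long, 8 mm thick, lying on the bench along its x; origin under its middle.
- spanner_b: Steel combination spanner 190 mm long, 8 mm thick, lying on the bench along its x; origin under its middle.
- bearing: Steel ring 52 mm in diameter, 25 mm bore, 15 mm high, lying flat; origin under its centre.
- cover: Black plastic cover 55 x 85 x 10 mm with a round boss to 20 mm, lying flat; origin under its centre.
- hex_key: Dark L-shaped hex key, 100 x 30 mm, 8 mm thick, lying flat; origin on the bench near the middle of its long leg.
Not all that is in view belongs to the job. Several things have the shape of the bearing; the one meant has the colours described above.

How it is judged:
By the outcome, as a careful person would: the job done as asked, in the order asked, and still so for the second after the job is handed in, while the arm keeps its last pose, push and grip.
It also fails if it takes over 40 s, if anything falls off the work surface, if the arm or the gripper's body presses on something with over 40 N, if the wrist force passes 120 N, or if a joint passes its speed limit or range.

ROBOT

A 6-joint arm with a two-finger parallel gripper is mounted at the origin on the work surface. World frame = base frame: x ahead of the robot, y to its left, z up, the work surface at z = 0. Lengths are in m, angles in degrees, forces in N, time in s.
With the tool pointing down it reaches from about 0.35 to 0.875 m from the base axis. Payload 4.2 kg.
Tool frame: the origin (TCP) lies midway between the tips of the shut fingers; the grasp point (between the pads) lies 19 mm behind it; z points along the fingers, y is the direction in which the jaws open and shut (so a half turn about z gives the same grasp; the last joint's range is limited). The gripper opens to 87 mm and grips with 3 to 60 N. Pads are 19 mm wide; open, the fingers measure 117 mm over their backs; the gripper's body (75 mm by 190 mm) begins 51 mm behind the grasp point.
Start: joints at [80.077, 22.042, 0.453, 0, -68.411, -14.817], TCP at [0.262, 0.568, 0.223] pointing down, gripper open.
Joint ranges: [-179.83, 179.83], [-69.29, 118.12], [-61.27, 80.66], [-181.25, 117.63], [-171.15, -9.14], [-177.46, 177.46]. Speed limits (degrees/s): [159.86, 159.86, 180, 180, 180, 180].

INTERFACE

Orientations are given as a 3x3 rotation matrix whose columns are the frame's x, y, z axes.
In Python, from station import r gives the robot as it stands.
- The arm moves only by the tool carry_out, never from a script. Its argument "steps" is a list of rows, each a list of 2 entries, a list of its own where there are three numbers: the shift along the tool's x, y, z in cm, then the turn about the tool's z in degrees. In form: [[[x, y, z], twist], ...]. A call has 1 to 20 rows; each row is the pose to reach, as a shift and turn from the pose measured when the call began, along the tool's axes at that moment; what a row does not reach only later rows make up. A row lasts 1/10 s, in which the tool goes at most 50 mm and 8.59 degrees, less where a joint would pass 70% of its speed; a pose out of reach is approached as far as the arm can. A call with a gripper value outside its range is refused whole. "gripper" is the gripper's target within -1 to 1 (fully open at 1, half-way at 0, shut at -1), set as the call begins (left out, the last holds). The fingers move at their own pace and stop on an object; the grip force is fixed at half the most. Time passes only in rows, so rows that repeat a pose let the fingers close. It gives the time, the measured TCP pose, the force and the opening at its end, in the units of the state.
- r.sense(): the state, without advancing time (a new reading comes with each control period).
- r.capture(name): name is "side" or "top" or "wrist"; returns the picture (420x560x3 uint8, red, green, blue); there is no depth.
- r.calibration(name): a dict with "camera_matrix" (3x3 intrinsics, pixels), "world_from_camera" (4x4, takes a point from camera to world coordinates). Camera axes: x right, y up, looking along -z (the intrinsics and any distortion apply to the point x, -y, -z); pixel columns grow to the right and rows downward; lengths in m; the calibration is good to about 2 mm. A picture is of the moment at which its call begins: read the wrist's pose just before it. calibration takes no time and is no camera call; for the wrist camera it gives the pose at the moment of the call.
- r.finish_job(): hands the job in, once; it reports no verdict.
Trained networks look in the newest picture that a camera, given by its name, has taken for a name from the list of things; names that differ only in an ending like _2 or _b are one class to them, and where a whole thing is asked for, a point or a joint stands for the part that bears it (a point fixed in the world has none). Each returns a list of dicts, best first, with "confidence" (0 to 1); they miss things now and then, are a little off and sometimes report something else, mostly with a low value. They report only what shows in the picture. A call takes as long as a camera call. They do not tell look-alikes from the thing itself.
- r.cut_out(camera, target): "pixels" (420x560 bool, what is visible of it).
- r.place_of(camera, target): "centre" ([x, y, z] in m, in world coordinates, good to about 4 mm: a listed point, or the origin of a listed thing).
The state is a dict: "time_s": time; "joints": joint angles; "joint_velocities": joint speeds; "effort": joint torques, N m; "tcp_pos": TCP position; "ee_rot": TCP orientation; "wrist_force": force on the tool from outside, world axes, zero at the start; "moment": the same for the moment, N m; "gripper_width": opening from 0.0 (shut) to 1.0 (fully open).
Only numpy, scipy, OpenCV 4.12 (cv2) and the standard library are available. Lean on these libraries where they do the work, as an engineer would, in place of code of your own. Each camera call takes 0.05 s, during which the arm holds its last target. There are 200 camera calls.

## Working session

There is one attempt and no reset: what is moved stays moved. The work goes in short steps, Python scripts to look and compute and a tool call to move; the robot and the scene stay as the last step left them, time stands still between calls to the robot, and variables do not carry over. Pictures are saved under pics/ and viewed, about 8 in all and at most 12, crops included, and the job is handed in when it is done.

Besides the shell and the picture viewer there is one more tool, called after ">>>" by a JSON object that holds its "method" and its "body". carry_out: Moves the arm, as the interface text tells. Its arguments: {"type":"object","properties":{"steps":{"type":"array","items":{"type":"array"}},"gripper":{"type":"number"}},"required":["steps"]}

```bash
mkdir -p pics; ls; cat > look.py <<'E'
import cv2,numpy as np
from station import r
def snap(cam,name):
    im=r.capture(cam); cv2.imwrite(f'pics/{name}.png',im[:,:,::-1]); return im
E
python3 - <<'E'
from look import *
np.set_printoptions(precision=4,suppress=True)
s=r.sense(); print(s['time_s'],s['tcp_pos'],s['ee_rot'],s['gripper_width'])
ims=[]
for c in ['side','top']:
    im=snap(c,c+'0'); ims.append(im)
    k=r.calibration(c); print(c,k['camera_matrix'],k['world_from_camera'],[x for x in k if x not in('camera_matrix','world_from_camera')])
    for t in ['rack','fork_shaft','fork_tip','lever_shaft','disc_shaft','camera','lens','bearing']:
        print(t,[(np.round(d['centre'],4),round(d['confidence'],2)) for d in r.place_of(c,t)[:3]])
E
```

```text
pics
0.0 [0.2613 0.5671 0.2215] [[ 0.9081 -0.4187 -0.0008]
 [-0.4187 -0.9081 -0.002 ]
 [ 0.0001  0.0022 -1.    ]] 0.9994129384658312
side [[478.4784   0.     270.2924]
 [  0.     478.4784 213.3711]
 [  0.       0.       1.    ]] [[ 0.933   0.2285 -0.2779  0.2912]
 [-0.3598  0.5853 -0.7266 -0.8537]
 [-0.0034  0.778   0.6283  0.8665]
 [ 0.      0.      0.      1.    ]] []
rack [(array([0.5567, 0.1461, 0.0012]), 0.81)]
fork_shaft []
fork_tip [(array([0.5874, 0.2329, 0.0999]), 0.63)]
lever_shaft []
disc_shaft []
camera [(array([ 0.7258, -0.1033,  0.024 ]), 0.91), (array([ 0.6483, -0.4225, -0.0017]), 0.48)]
lens [(array([0.5867, 0.2347, 0.0972]), 0.72), (array([ 0.6844, -0.0877,  0.2439]), 0.58)]
bearing [(array([ 0.5373, -0.2758,  0.0011]), 0.97), (array([ 0.579 , -0.0625,  0.0022]), 0.85), (array([ 0.6316, -0.2628,  0.0038]), 0.81)]
top [[459.2408   0.     284.5405]
 [  0.     459.2408 206.7547]
 [  0.       0.       1.    ]] [[ 0.0017  0.9871 -0.16    0.3958]
 [-0.9997 -0.0024 -0.0249 -0.0492]
 [-0.025   0.16    0.9868  1.3669]
 [ 0.      0.      0.      1.    ]] []
rack [(array([ 0.5565,  0.1459, -0.002 ]), 0.56)]
fork_shaft [(array([0.542 , 0.2484, 0.0118]), 0.61), (array([0.5585, 0.1498, 0.0148]), 0.19)]
fork_tip [(array([0.5893, 0.2345, 0.1062]), 0.74)]
lever_shaft [(array([0.5776, 0.0521, 0.0083]), 0.48)]
disc_shaft [(array([0.5571, 0.1495, 0.0101]), 0.77)]
camera [(array([ 0.7222, -0.1077,  0.03  ]), 0.65)]
lens [(array([ 0.6857, -0.0949,  0.24  ]), 0.87), (array([0.5868, 0.2328, 0.1054]), 0.62)]
bearing [(array([ 0.5796, -0.0631,  0.    ]), 0.69), (array([ 0.6329, -0.2594, -0.0016]), 0.67), (array([ 0.7203, -0.2443,  0.0002]), 0.65)]
```

View pics/side0.png

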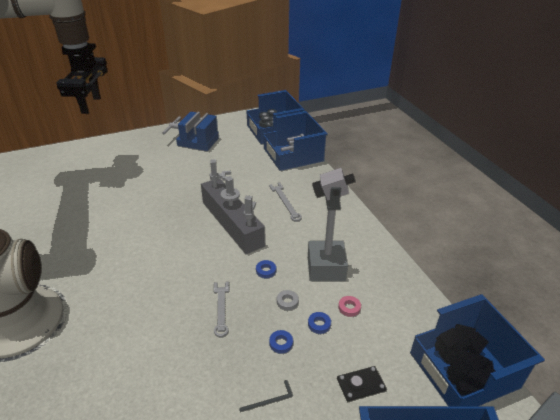

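View pics/top0.png

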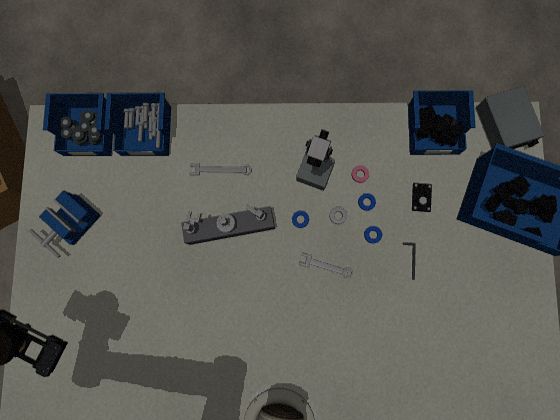

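The side view shows the rack with three shafts: the fork at (213,175), the disc at (230,190) and the lever at (250,208). In the top view they are at (192,222), (226,222) and (260,212). The inspection camera head is at (330,185) in the side view and (319,148) in the top view. Next I'll check the choice in one close crop.

```bash
python3 - <<'E'
import cv2,numpy as np
s=cv2.imread('pics/side0.png');t=cv2.imread('pics/top0.png')
a=lambda im,x,y,w,h:cv2.resize(im[y:y+h,x:x+w],(400,300),interpolation=cv2.INTER_CUBIC)
cv2.imwrite('pics/c1.png',np.vstack([np.hstack([a(s,195,155,80,60),a(t,175,195,104,78)]),np.hstack([a(s,300,162,64,48),a(t,290,122,64,48)])]))
E
```

```text
(no output)
```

View pics/c1.png

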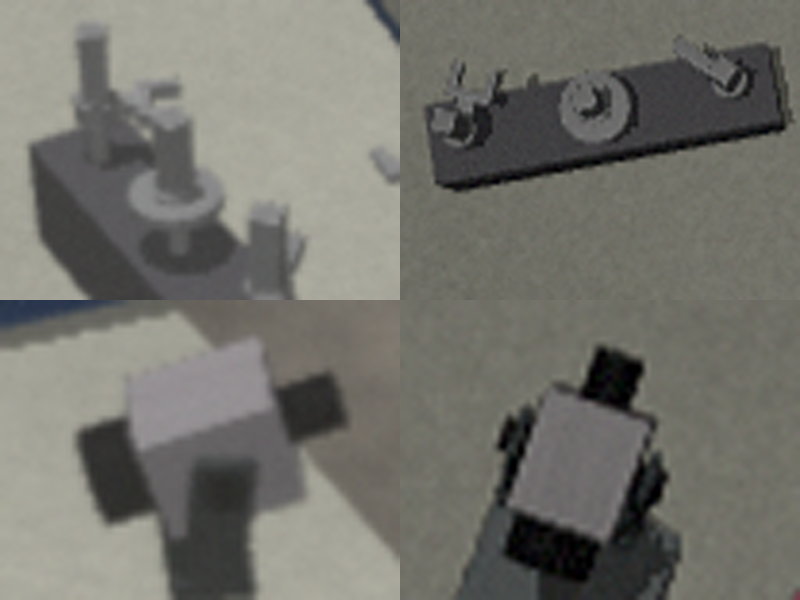

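The crop confirms the fork shaft: two prongs, at the rack's +y end, top view (192,222), pointing roughly +x. The disc (226,222) and the lever (260,212) are the look-alikes. Now I'll move above it and look with the wrist camera.

>>> {"method": "carry_out", "body": {"steps": [[[3,1.5,-3],0],[[7,3.5,-6],-2],[[11,6,-6],-4],[[15,8,-6],-6],[[19,10,-6],-8],[[23,12.4,-6],-10],[[27,14.5,-6],-12],[[31,16.6,-6],-12],[[35,18.8,-6],-12],[[35,18.8,-6],-12],[[35,18.8,-6],-12]], "gripper": 1}}

```text
time_s: 2.0
tcp_pos: [0.5012, 0.2494, 0.2825]
ee_rot: [[0.975, -0.223, -0.0], [-0.223, -0.975, 0.0], [-0.0, -0.0, -1.0]]
wrist_force: [-0.2, 0.1, -0.1]
gripper_width: 0.996
```

```bash
python3 - <<'E'
from look import *
np.set_printoptions(precision=4,suppress=True)
s=r.sense(); print(s['time_s'],s['tcp_pos'],s['ee_rot'],s['joints'])
im=snap('wrist','w1')
k=r.calibration('wrist'); print(k['camera_matrix'],k['world_from_camera'])
for t in ['rack','fork_shaft','fork_tip','disc_shaft','lens','camera']:
    print(t,[(np.round(d['centre'],4),round(d['confidence'],2)) for d in r.place_of('wrist',t)[:3]])
# more samples for the camera
for c in ['side','top']*3:
    r.capture(c)
    print(c,[(t,[(np.round(d['centre'],4),round(d['confidence'],2)) for d in r.place_of(c,t)[:2]]) for t in ('lens','camera','fork_tip','fork_shaft')])
E
```

```text
2.0 [0.5012 0.2494 0.2825] [[ 0.9748 -0.223  -0.0001]
 [-0.223  -0.9748  0.0002]
 [-0.0002 -0.0001 -1.    ]] [ 43.0346  13.5604  -3.0789  -0.0125 -73.3601  34.0864]
[[332.9418   0.     280.4509]
 [  0.     332.9418 207.3896]
 [  0.       0.       1.    ]] [[-0.2217  0.9348  0.2776  0.5779]
 [-0.9751 -0.2123 -0.0638  0.2338]
 [-0.0007 -0.2848  0.9586  0.4446]
 [ 0.      0.      0.      1.    ]]
rack [(array([ 0.5571,  0.1495, -0.0011]), 0.83), (array([0.5894, 0.2322, 0.098 ]), 0.32)]
fork_shaft [(array([0.5397, 0.2469, 0.0101]), 0.92)]
fork_tip [(array([0.5882, 0.2314, 0.1006]), 0.78)]
disc_shaft [(array([0.5571, 0.1495, 0.0084]), 0.67)]
lens []
camera []
side [('lens', [(array([ 0.6856, -0.0893,  0.2462]), 0.83)]), ('camera', [(array([ 0.7233, -0.1056,  0.0269]), 0.84)]), ('fork_tip', [(array([0.5899, 0.2368, 0.0987]), 0.57)]), ('fork_shaft', [])]
top [('lens', [(array([ 0.6877, -0.094 ,  0.2424]), 0.95)]), ('camera', [(array([ 0.7257, -0.105 ,  0.0285]), 0.89)]), ('fork_tip', [(array([0.5862, 0.2366, 0.1043]), 0.54)]), ('fork_shaft', [(array([0.5406, 0.2447, 0.0111]), 0.46)])]
side 
[... 284 characters left out ...]
s', [(array([ 0.6867, -0.0924,  0.2418]), 0.94)]), ('camera', [(array([ 0.7236, -0.1046,  0.0295]), 0.77)]), ('fork_tip', [(array([0.5878, 0.2335, 0.1061]), 0.66)]), ('fork_shaft', [(array([0.5417, 0.2471, 0.0116]), 0.61)])]
side [('lens', [(array([ 0.685 , -0.0884,  0.2428]), 0.82)]), ('camera', [(array([ 0.7262, -0.105 ,  0.0274]), 0.68), (array([ 0.5569,  0.1474, -0.0034]), 0.39)]), ('fork_tip', [(array([0.5898, 0.2347, 0.0986]), 0.75)]), ('fork_shaft', [])]
top [('lens', [(array([ 0.6869, -0.0942,  0.2439]), 0.75)]), ('camera', [(array([ 0.7228, -0.1044,  0.0264]), 0.76)]), ('fork_tip', [(array([0.5894, 0.2355, 0.1072]), 0.66)]), ('fork_shaft', [(array([0.5391, 0.247 , 0.0116]), 0.51)])]
```

View pics/w1.png

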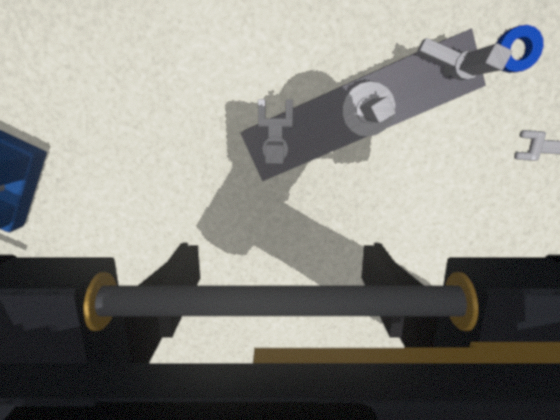

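```bash
cat > fit.py <<'E'
from look import *
from scipy.optimize import minimize
from scipy.spatial.transform import Rotation as R
def box(x0,x1,y0,y1,z0,z1): return np.array([[x,y,z] for x in(x0,x1) for y in(y0,y1) for z in(z0,z1)])/1e3
def cyl(rad,a,b,ax):
    t=np.linspace(0,2*np.pi,24,endpoint=False); c=[]
    for h in(a,b):
        P=np.zeros((24,3)); P[:,ax]=h; P[:,(ax+1)%3]=rad*np.cos(t); P[:,(ax+2)%3]=rad*np.sin(t); c.append(P)
    return np.vstack(c)/1e3
FORK=[cyl(6,0,85,2),cyl(13,85,99,2),box(-8,8,-8,8,99,144),box(8,28,-17,17,87,97),box(26,48,10,17,87,97),box(26,48,-17,-10,87,97)]
def head(plug=20): return [box(-25,25,-22,22,-22,22),cyl(18,-45,-25,0),cyl(9,25,25+plug,0)]
def project(k,P):
    W=k['world_from_camera']; q=(P-W[:3,3])@W[:3,:3]; K=k['camera_matrix']
    return np.c_[K[0,0]*q[:,0]/-q[:,2]+K[0,2], -K[1,1]*q[:,1]/-q[:,2]+K[1,2]]
def render(k,parts,Rm,t):
    m=np.zeros((420*4,560*4),np.uint8)
    for P in parts:
        u=project(k,P@Rm.T+t)*4
        cv2.fillConvexPoly(m,cv2.convexHull(u.astype(np.float32)).round().astype(np.int32),1)
    return cv2.resize(m.astype(np.float32),(560,420),interpolation=cv2.INTER_AREA)
def iou(a,b,ign=None):
    w=1 if ign is None else 1-ign
    return (np.minimum(a,b)*w).sum()/(np.maximum(a,b)*w).sum()
E
python3 - <<'E'
from fit import *
np.set_printoptions(precision=4,suppress=True)
def masks(c,t):
    r.capture(c); k=r.calibration(c); d=r.cut_out(c,t)
    out=[]
    for e in d:
        m=e['pixels'].astype(np.float32); ys,xs=np.nonzero(m); out.append((round(e['confidence'],2),m.sum(),xs.mean(),ys.mean(),xs.min(),xs.max(),ys.min(),ys.max()))
    print(c,t,out)
    return k,d
V={}
for c in('wrist','top'):
    V[c]=masks(c,'fork_shaft')
H={c:masks(c,'lens') for c in('side','top')}
import pickle; pickle.dump((V,H),open('m.pkl','wb'))
E
```

```text
wrist fork_shaft [(0.84, np.float32(1274.0), np.float64(276.00235478806906), np.float64(131.2558869701727), np.int64(259), np.int64(294), np.int64(98), np.int64(162))]
top fork_shaft [(0.6, np.float32(167.0), np.float64(255.61077844311376), np.float64(212.2694610778443), np.int64(245), np.int64(264), np.int64(205), np.int64(220)), (0.58, np.float32(84.0), np.float64(192.95238095238096), np.float64(216.83333333333334), np.int64(187), np.int64(200), np.int64(211), np.int64(221)), (0.41, np.float32(335.0), np.float64(217.3582089552239), np.float64(168.6686567164179), np.int64(190), np.int64(249), np.int64(163), np.int64(174))]
side lens [(0.95, np.float32(754.0), np.float64(332.30106100795757), np.float64(182.58753315649867), np.int64(313), np.int64(354), np.int64(168), np.int64(198))]
top lens [(0.76, np.float32(575.0), np.float64(318.44), np.float64(148.25739130434783), np.int64(307), np.int64(330), np.int64(130), np.int64(166))]
```

```bash
python3 - <<'E'
from fit import *
import pickle
np.set_printoptions(precision=4,suppress=True)
V,H=pickle.load(open('m.pkl','rb'))
k,d=V['wrist']; m=d[0]['pixels'].astype(np.float32)
f=lambda p:-iou(render(k,FORK,R.from_euler('z',p[2],degrees=True).as_matrix(),np.array([p[0]/1e3,p[1]/1e3,.010])),m)
o=minimize(f,[540,246.5,-15],method='Nelder-Mead',options=dict(initial_simplex=[[540,246,-15],[544,246,-15],[540,250,-15],[540,246,-8]])); print('fork',o.x,o.fun)
def g(p):
    Rm=R.from_euler('ZY',[p[3],p[4]],degrees=True).as_matrix()  # head frame
    t=p[:3]/1e3
    return [iou(render(H[c][0],head(p[5]),Rm,t),H[c][1][0]['pixels'].astype(np.float32)) for c in('side','top')]
for yaw in(-15,-25):
  for pit in(-12,-24):
    x0=np.array([725,-105,257,yaw,pit,20.])
    S=np.vstack([x0,x0+np.diag([5,5,5,8,8,6])])
    o=minimize(lambda p:-sum(g(p)),x0,method='Nelder-Mead',options=dict(initial_simplex=S,maxiter=600))
    Rm=R.from_euler('ZY',o.x[3:5],degrees=True).as_matrix()
    print(o.x,g(o.x),'lens',o.x[:3]-45*Rm[:,0],'look',-Rm[:,0])
E
```

```text
fork [542.3452 246.0007 -12.6118] -0.7700250148773193
[ 725.8853 -108.343   260.4708  -20.2285  -22.6498   19.2307] [np.float32(0.80067456), np.float32(0.9086132)] lens [686.9174 -93.9836 243.1414] look [-0.866   0.3191 -0.3851]
[ 725.4093 -107.5105  260.026   -19.7864  -20.8163   19.7729] [np.float32(0.7917591), np.float32(0.91712594)] lens [685.83   -93.2717 244.0342] look [-0.8795  0.3164 -0.3554]
[ 725.7273 -107.8995  260.373   -21.8184  -23.0352   18.9187] [np.float32(0.798951), np.float32(0.91755235)] lens [687.2819 -92.5081 242.7646] look [-0.8543  0.342  -0.3913]
[ 725.548  -107.9666  259.8032  -21.8166  -23.839    18.8276] [np.float32(0.793522), np.float32(0.9234267)] lens [687.3352 -92.6698 241.6157] look [-0.8492  0.3399 -0.4042]
```

```bash
python3 - <<'E'
from fit import *
import pickle
V,H=pickle.load(open('m.pkl','rb'))
def ov(name,k,m,parts,Rm,t,x,y,w,h):
    im=cv2.imread(name); M=render(k,parts,Rm,np.array(t)); s=8
    big=cv2.resize(im,None,fx=s,fy=s,interpolation=cv2.INTER_CUBIC)
    for mm,c in((M,(0,0,255)),(m.astype(np.float32),(0,255,0))):
        b=(cv2.resize(mm,None,fx=s,fy=s)>.5).astype(np.uint8)
        cv2.drawContours(big,cv2.findContours(b,cv2.RETR_LIST,cv2.CHAIN_APPROX_NONE)[0],-1,c,1)
    return cv2.resize(big[y*s:(y+h)*s,x*s:(x+w)*s],(390,520 if 0 else 390))
k,d=V['wrist']
a=ov('pics/w1.png',k,d[0]['pixels'],FORK,R.from_euler('z',-12.6,degrees=True).as_matrix(),[.5423,.246,.01],240,90,80,80)
Rm=R.from_euler('ZY',[-21,-22.5],degrees=True).as_matrix();t=[.7257,-.108,.260]
b=ov('pics/side0.png',H['side'][0],H['side'][1][0]['pixels'],head(19),Rm,t,305,155,60,60)
cv2.imwrite('pics/ov.png',np.hstack([a,b]))
E
```

```text
(no output)
```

View pics/ov.png

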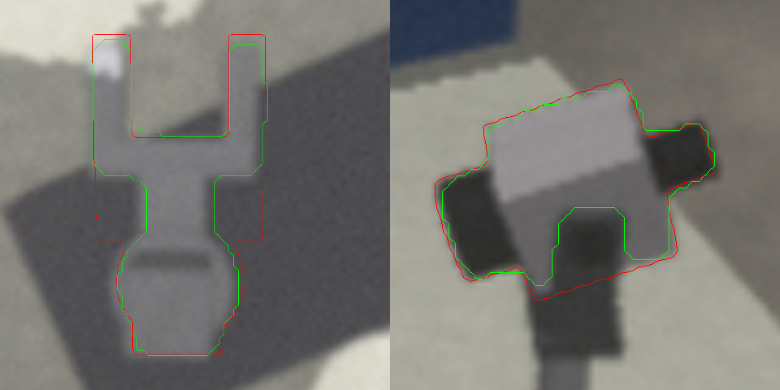

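The overlay shows a good fit: the fork shaft axis is at about (0.542, 0.246), yaw −12.6°. That is already in line with the tool x axis. Head pitch is about 22°. The tool can't tilt, so the lean has to come from pivoting the shaft about the jaw axis. I'll do that by pushing the rod against the top edge of the fixed rack. First, the grasp.

>>> {"method": "carry_out", "body": {"steps": [[[2,-0.3,0],0],[[4.1,-0.6,2],0],[[4.1,-0.6,6],0],[[4.1,-0.6,10],0],[[4.1,-0.6,13],0],[[4.1,-0.6,15],0],[[4.1,-0.6,16.2],0],[[4.1,-0.6,16.7],0],[[4.1,-0.6,16.7],0],[[4.1,-0.6,16.7],0]]}}

```text
time_s: 5.25
tcp_pos: [0.5428, 0.2477, 0.1168]
ee_rot: [[0.975, -0.22, 0.002], [-0.22, -0.975, 0.001], [0.002, -0.002, -1.0]]
wrist_force: [-0.0, -0.0, 0.5]
gripper_width: 0.996
```

>>> {"method": "carry_out", "body": {"steps": [[[0,0,0],0],[[0,0,0],0],[[0,0,0],0],[[0,0,0],0],[[0,0,0],0],[[0,0,0],0],[[0,0,0],0],[[0,0,0],0],[[0,0,0],0]], "gripper": -1}}

```text
time_s: 6.15
tcp_pos: [0.5428, 0.2477, 0.1168]
ee_rot: [[0.975, -0.22, 0.002], [-0.22, -0.975, 0.001], [0.002, -0.002, -1.0]]
wrist_force: [0.2, 0.1, 1.7]
gripper_width: 0.26
```

>>> {"method": "carry_out", "body": {"steps": [[[0,0,0],0],[[0,0,0],0],[[0,0,0],0],[[0,0,0],0],[[0,0,0],0]]}}

```text
time_s: 6.65
tcp_pos: [0.5425, 0.2471, 0.1168]
ee_rot: [[0.975, -0.22, 0.001], [-0.22, -0.975, 0.0], [0.001, -0.0, -1.0]]
wrist_force: [-1.0, -3.0, 1.9]
gripper_width: 0.183
```

>>> {"method": "carry_out", "body": {"steps": [[[0,0,-0.5],0],[[0,0,-1.5],0],[[0,0,-2.5],0],[[0,0,-3.5],0],[[0,0,-4.5],0],[[0,0,-5.5],0],[[0,0,-6.5],0],[[0,0,-7.5],0],[[0,0,-8.5],0],[[0,0,-8.5],0],[[0,0,-8.5],0]]}}

```text
time_s: 7.75
tcp_pos: [0.5423, 0.2472, 0.2019]
ee_rot: [[0.975, -0.22, 0.001], [-0.22, -0.975, 0.001], [0.001, -0.001, -1.0]]
wrist_force: [0.4, 1.3, -2.0]
gripper_width: 0.181
```

```bash
python3 - <<'E'
from look import *
s=r.sense(); print(s['time_s'],s['tcp_pos'],s['wrist_force'],s['moment'],s['gripper_width'])
im=snap('side','s2')
cv2.imwrite('pics/s2c.png',cv2.resize(im[100:260,150:370,::-1],(770,560),interpolation=cv2.INTER_CUBIC))
E
```

```text
7.75 [0.54227306 0.24718627 0.20185049] [ 0.36268212  1.30698925 -1.95558658] [-0.0714385   0.07828257  0.00679977] 0.18084299874427423
```

View pics/s2c.png

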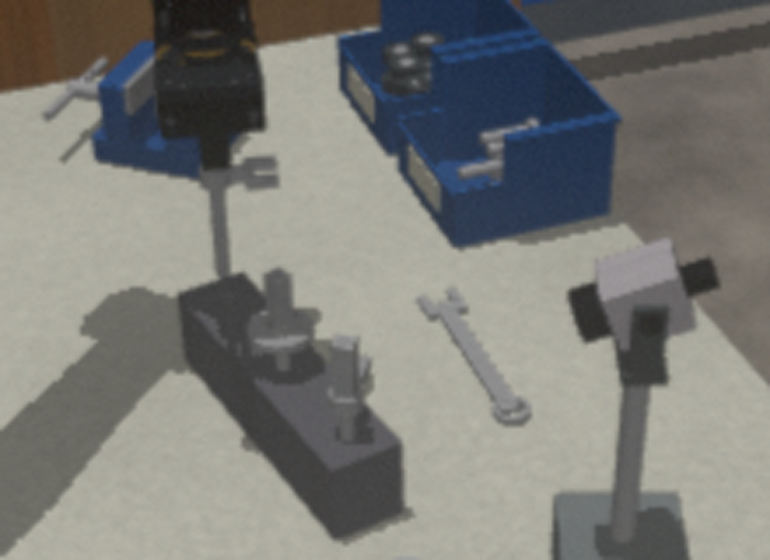

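>>> {"method": "carry_out", "body": {"steps": [[[1.5,-0.6,0],-8],[[3,-1.2,0],-16],[[4.6,-1.9,0],-23],[[4.6,-1.9,1.5],-23],[[4.6,-1.9,3.5],-23],[[4.6,-1.9,5.5],-23],[[4.6,-1.9,5.5],-23],[[4.6,-1.9,5.5],-23]]}}

```text
time_s: 8.6
tcp_pos: [0.5911, 0.2552, 0.1459]
ee_rot: [[0.984, 0.178, -0.001], [0.178, -0.984, -0.001], [-0.001, 0.001, -1.0]]
wrist_force: [1.3, 0.4, -1.2]
gripper_width: 0.181
```

```bash
python3 - <<'E'
from fit import *
s=r.sense(); print(s['time_s'],s['tcp_pos'],s['ee_rot'],s['wrist_force'])
a=snap('side','s3');b=snap('wrist','w3')
print([(np.round(d['centre'],4),round(d['confidence'],2)) for d in r.place_of('wrist','rack')])
cv2.imwrite('pics/s3c.png',np.hstack([cv2.resize(a[120:240,180:270,::-1],(360,480),interpolation=cv2.INTER_CUBIC),cv2.resize(b[:300,100:375,::-1],(440,480))]))
E
```

```text
8.6 [0.59114866 0.25522917 0.14593479] [[ 9.83949902e-01  1.78443986e-01 -5.78133445e-04]
 [ 1.78443073e-01 -9.83949291e-01 -1.36435009e-03]
 [-8.12314061e-04  1.23928823e-03 -9.99998902e-01]] [ 1.33974271  0.353814   -1.24540228]
[(array([ 0.5527,  0.1519, -0.0013]), 0.77)]
```

View pics/s3c.png

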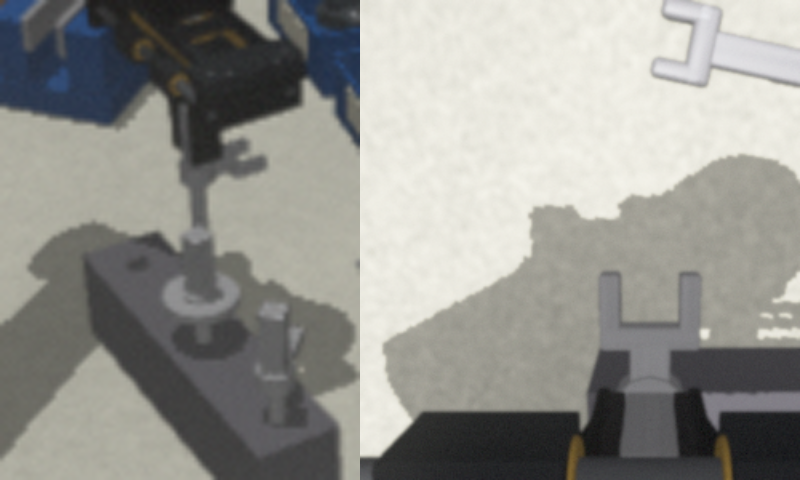

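In the pictures the shaft hangs clear on the rack's far side. The fork is aligned with the tool x axis and the rack edge is parallel to the jaw axis. Now I'll drag it back against the edge to pivot it.

>>> {"method": "carry_out", "body": {"steps": [[[-0.7,0,0],0],[[-1.2,0,0],0],[[-1.6,0,0],0],[[-2,0,0],0],[[-2.4,0,0],0],[[-2.4,0,0],0]]}}

```text
time_s: 9.35
tcp_pos: [0.569, 0.2517, 0.1488]
ee_rot: [[0.984, 0.179, 0.005], [0.179, -0.984, 0.002], [0.006, -0.001, -1.0]]
wrist_force: [3.7, -1.0, -0.0]
gripper_width: 0.178
```

```bash
cat >> fit.py <<'E'
FORK[3:]=[box(8,26,-6,6,87,97),box(22,28,-17,17,87,97),box(26,48,10,17,87,97),box(26,48,-17,-10,87,97)]
def fitlean(k,m,s,x0=(0,0,124),occ=True):
    """lean (deg, fork up), dx (mm) and height of grasp on shaft from one mask; visible part only"""
    Rt=np.array(s['ee_rot']); g=np.array(s['tcp_pos'])-.019*Rt[:,2]
    B=np.c_[Rt[:,0],-Rt[:,1],-Rt[:,2]]
    parts=FORK
    def pose(p):
        Rm=B@R.from_euler('y',-p[0],degrees=True).as_matrix()
        return Rm,g-Rm@np.array([p[1],0,p[2]])/1e3
    return pose
E
python3 - <<'E'
from fit import *
s=r.sense(); print(s['wrist_force'],s['moment'],s['tcp_pos'])
im=snap('wrist','w4'); k=r.calibration('wrist'); d=r.cut_out('wrist','fork_shaft')
pose=fitlean(k,None,s)
for e in d[:2]:
    m=e['pixels'].astype(np.float32); ys,xs=np.nonzero(m); print(e['confidence'],m.sum(),xs.min(),xs.max(),ys.min(),ys.max())
for l in(0,5,10,15):
    M=render(k,FORK[4:],*pose([l,0,124])); ys,xs=np.nonzero(M>.5); print(l,xs.min(),xs.max(),ys.min(),ys.max())
E
```

```text
[ 3.70829538 -0.96207774 -0.01131768] [-0.41070784 -1.35319616  0.02184657] [0.56896503 0.25172334 0.14880584]
0.65 4484.0 247 313 166 318
0 249 314 169 219
5 248 315 164 216
10 247 316 161 213
15 246 317 157 211
```

>>> {"method": "carry_out", "body": {"steps": [[[-0.4,0,0],0],[[-0.8,0,0],0],[[-1.2,0,0.1],0],[[-1.6,0,0.1],0],[[-2,0,0.2],0],[[-2.4,0,0.2],0],[[-2.7,0,0.2],0],[[-2.7,0,0.2],0]]}}

```text
time_s: 10.25
tcp_pos: [0.5417, 0.247, 0.1462]
ee_rot: [[0.984, 0.179, 0.004], [0.179, -0.984, 0.002], [0.004, -0.001, -1.0]]
wrist_force: [2.9, -0.1, -1.1]
gripper_width: 0.184
```

```bash
python3 - <<'E'
from fit import *
s=r.sense(); print(s['wrist_force'],s['moment'],s['tcp_pos'])
a=snap('side','s5');b=snap('wrist','w5'); k=r.calibration('wrist'); d=r.cut_out('wrist','fork_shaft')
pose=fitlean(k,None,s)
for e in d[:2]:
    m=e['pixels'].astype(np.float32); ys,xs=np.nonzero(m); print(e['confidence'],m.sum(),xs.min(),xs.max(),ys.min(),ys.max())
for l in(0,10,15,20,25):
    M=render(k,FORK[4:],*pose([l,0,124])); ys,xs=np.nonzero(M>.5); print(l,xs.min(),xs.max(),ys.min(),ys.max())
cv2.imwrite('pics/s5c.png',np.hstack([cv2.resize(a[120:240,180:270,::-1],(360,480),interpolation=cv2.INTER_CUBIC),cv2.resize(b[:300,100:375,::-1],(440,480))]))
E
```

```text
[ 2.93556472 -0.07597485 -1.09871733] [ 0.10021425 -1.1251422  -0.03284689] [0.5416738  0.24704565 0.14618562]
0.6 5736.0 245 315 152 322
0 249 314 169 219
10 247 316 161 213
15 246 317 158 211
20 245 318 155 210
25 244 319 154 209
```

View pics/s5c.png

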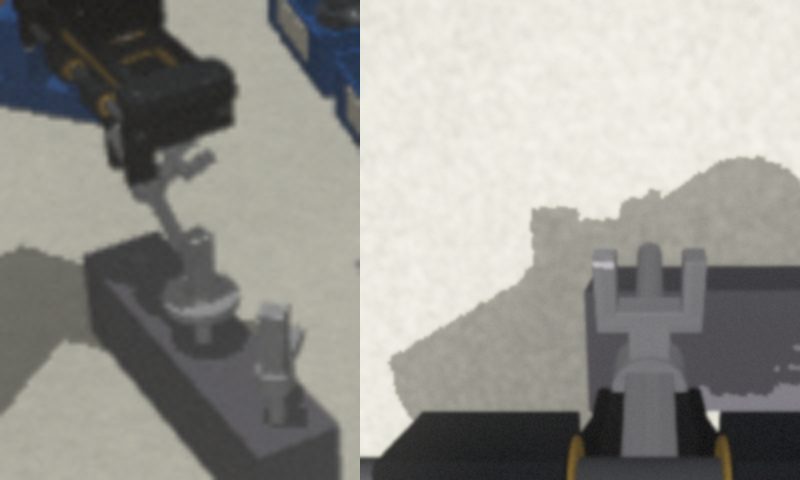

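```bash
python3 - <<'E'
from fit import *
import pickle
np.set_printoptions(precision=3,suppress=True)
# shaft lean: mask fit wrist, only rows above fingers (row<235)
s=r.sense(); r.capture('wrist'); k=r.calibration('wrist')
pose=fitlean(k,None,s); m=r.cut_out('wrist','fork_shaft')[0]['pixels'].astype(np.float32)
ign=np.zeros_like(m); ign[235:]=1
f=lambda p:-iou(render(k,FORK,*pose(p)),m,ign)+1e-3*((p[1]/3)**2+((p[2]-124)/3)**2)
for l0 in(14,22):
    o=minimize(f,[l0,0,124],method='Nelder-Mead',options=dict(initial_simplex=[[l0,0,124],[l0+4,0,124],[l0,2,124],[l0,0,127]])); print('lean',o.x,o.fun)
for l in(18,20,22): print(l,project(k,np.array([pose([l,0,124])[1]])))
# head: several fresh masks, ignore bracket area
obs=[]
for c in('side','top')*4:
    r.capture(c); d=r.cut_out(c,'lens')
    d=[e for e in d if e['confidence']>.6 and e['pixels'][130:200,300:360].sum()>400]
    if d: obs.append((c,r.calibration(c),d[0]['pixels'].astype(np.float32)))
pickle.dump(obs,open('obs.pkl','wb'))
ig=np.zeros((420,560),np.float32); ig[184:,318:350]=1
acc=[(c,kk,np.mean([o[2] for o in obs if o[0]==c],0)) for c,kk in {o[0]:o[1] for o in obs}.items()]
def g(p):
    Rm=R.from_euler('ZY',[p[3],p[4]],degrees=True).as_matrix()
    return -sum(iou(render(kk,head(p[5]),Rm,p[:3]/1e3),mm,ig if c=='side' else None) for c,kk,mm in acc)
for y,p in((-15,-14),(-25,-28),(-20,-20)):
    x0=np.array([725,-106,258,y,p,20.]); S=np.vstack([x0,x0+np.diag([5,5,5,8,8,6])])
    o=minimize(g,x0,method='Nelder-Mead',options=dict(initial_simplex=S,maxiter=700)); Rm=R.from_euler('ZY',o.x[3:5],degrees=True).as_matrix()
    print(o.x,o.fun,'lens',o.x[:3]-45*Rm[:,0])
print(r.sense()['time_s'])
E
```

```text
lean [ 18.983  -0.449 125.789] -0.9042141672035959
lean [ 19.141   0.904 127.56 ] -0.906509426198118
18 [[281.485 162.876]]
20 [[281.492 157.923]]
22 [[281.499 152.963]]
[ 727.942 -106.726  257.753  -18.976  -20.42    18.049] -1.812332272529602 lens [688.062 -93.013 242.053]
[ 727.539 -107.881  258.624  -21.659  -23.076   17.172] -1.8306922912597656 lens [689.062 -92.602 240.986]
[ 727.611 -107.211  258.579  -18.926  -20.629   18.805] -1.82455575466156 lens [687.773 -93.551 242.725]
11.3
```

>>> {"method": "carry_out", "body": {"steps": [[[-0.2,0,0],0],[[-0.4,0,0],0],[[-0.4,0,0],0],[[0,0,-1.5],0],[[1,0,-4],0],[[1,0,-7],0],[[1,0,-7],0],[[1,0,-7],0]]}}

```text
time_s: 12.1
tcp_pos: [0.5504, 0.2481, 0.216]
ee_rot: [[0.984, 0.178, 0.001], [0.178, -0.984, 0.001], [0.002, -0.001, -1.0]]
wrist_force: [-0.2, -0.1, -2.6]
gripper_width: 0.176
```

```bash
cat > lean.py <<'E'
from fit import *
np.set_printoptions(precision=4,suppress=True)
def lean(n=2):
    s=r.sense()
    for i in range(n):
        r.capture('wrist'); k=r.calibration('wrist'); pose=fitlean(k,None,s)
        m=r.cut_out('wrist','fork_shaft')[0]['pixels'].astype(np.float32)
        ign=np.zeros_like(m); ign[235:]=1
        f=lambda p:-iou(render(k,FORK,*pose(p)),m,ign)+1e-3*((p[1]/3)**2+((p[2]-124)/3)**2)
        for l0 in(14,24):
            o=minimize(f,[l0,0,124],method='Nelder-Mead',options=dict(initial_simplex=[[l0,0,124],[l0+4,0,124],[l0,2,124],[l0,0,127]]))
            Rm,t=pose(o.x); print('lean',o.x,round(o.fun,3),'tip',t+Rm@[.048,0,.092],'fork dir',Rm[:,0])
    print(s['time_s'],s['tcp_pos'],s['wrist_force'],s['moment'],s['joints'])
E
python3 - <<'E'
from lean import *
lean()
E
```

```text
Traceback (most recent call last):
  File "lean.py", line 7, in lean
    m=r.cut_out('wrist','fork_shaft')[0]['pixels'].astype(np.float32)
      ~~~~~~~~~~~~~~~~~~~~~~~~~~~~~~~^^^
IndexError: list index out of range
```

>>> {"method": "carry_out", "body": {"steps": [[[0,0,-4],0],[[0,0,-8],0],[[0,3,-12],3],[[0,7,-14.4],8],[[0,11,-14.4],14],[[0,15,-14.4],20],[[0,19,-14.4],26],[[0,23,-14.4],30],[[0.3,27,-14.4],30],[[0.5,30,-14.4],30],[[0.5,31.9,-14.4],30],[[0.5,31.9,-14.4],30],[[0.5,31.9,-14.4],30]]}}

```text
time_s: 13.5
tcp_pos: [0.6113, -0.0653, 0.3569]
ee_rot: [[0.941, -0.338, -0.004], [-0.338, -0.941, -0.0], [-0.004, 0.002, -1.0]]
wrist_force: [1.3, 0.4, -2.1]
gripper_width: 0.183
```

```bash
sed -i "s/m=r.cut_out('wrist','fork_shaft')\[0\]/d=r.cut_out('wrist','fork_shaft')\n        if not d: print('none'); continue\n        m=d[0]/" lean.py
python3 - <<'E'
from lean import *
import pickle
lean(4)
snap('wrist','w6'); k=r.calibration('wrist')
for t in('lens','camera'): print(t,[(np.array(d['centre']),round(d['confidence'],2)) for d in r.place_of('wrist',t)[:2]])
d=r.cut_out('wrist','lens'); print([(e['confidence'],e['pixels'].sum()) for e in d])
pickle.dump((k,d),open('wl.pkl','wb'))
E
```

```text
lean [ 20.5242   0.1935 124.9958] -0.793 tip [ 0.6643 -0.0843  0.3615] fork dir [ 0.8827 -0.3168  0.347 ]
lean [ 20.5849   1.3913 126.2183] -0.794 tip [ 0.6637 -0.0841  0.36  ] fork dir [ 0.8824 -0.3167  0.348 ]
lean [ 19.6315  -0.056  124.1253] -0.732 tip [ 0.6641 -0.0843  0.3615] fork dir [ 0.8877 -0.3186  0.3323]
lean [ 19.9215   1.1295 125.6631] -0.736 tip [ 0.6636 -0.0841  0.36  ] fork dir [ 0.8861 -0.3181  0.3371]
lean [ 20.7065  -0.5621 123.6582] -0.725 tip [ 0.6646 -0.0844  0.3632] fork dir [ 0.8817 -0.3165  0.3499]
lean [ 20.267    1.1855 125.8981] -0.728 tip [ 0.6637 -0.0841  0.3601] fork dir [ 0.8842 -0.3174  0.3427]
lean [ 20.4812  -0.4015 123.9928] -0.744 tip [ 0.6645 -0.0844  0.3626] fork dir [ 0.883  -0.3169  0.3463]
lean [ 21.2982   0.9212 125.1948] -0.744 tip [ 0.6639 -0.0842  0.3618] fork dir [ 0.8783 -0.3152  0.3596]
13.5 [ 0.6113 -0.0653  0.3569] [ 1.3092  0.3597 -2.108 ] [-0.0038  0.033   0.0279] [  8.957   18.002   13.3186  -0.0257 -85.5563  61.2664]
lens [(array([ 0.6846, -0.0904,  0.2465]), 0.66), (array([ 0.595 , -0.1716, -0.0011]), 0.65)]
camera []
[(0.96, np.int64(7093))]
```

View pics/w6.png

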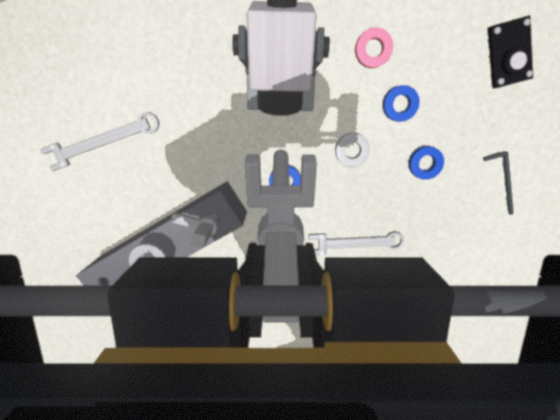

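In the wrist view the fork (281,180) lines up with the head (281,55), and their yaws match. Next is a three-view refit of the head.

```bash
python3 - <<'E'
from fit import *
import pickle
np.set_printoptions(precision=3,suppress=True)
obs=pickle.load(open('obs.pkl','rb')); k,d=pickle.load(open('wl.pkl','rb'))
mw=d[0]['pixels'].astype(np.float32)
ig=np.zeros((420,560),np.float32); ig[184:,318:350]=1
iw=np.zeros((420,560),np.float32); iw[20:75,225:245]=1; iw[20:75,318:335]=1
acc=[(c,kk,np.mean([o[2] for o in obs if o[0]==c],0)) for c,kk in {o[0]:o[1] for o in obs}.items()]+[('wrist',k,mw)]
I={'side':ig,'top':None,'wrist':iw}
def gs(p):
    Rm=R.from_euler('ZY',[p[3],p[4]],degrees=True).as_matrix()
    return np.array([iou(render(kk,head(p[5]),Rm,p[:3]/1e3),mm,I[c]) for c,kk,mm in acc])
for y,p in((-15,-14),(-25,-28),(-20,-20)):
    x0=np.array([725,-106,258,y,p,20.]); S=np.vstack([x0,x0+np.diag([5,5,5,8,8,6])])
    o=minimize(lambda p:-gs(p).sum(),x0,method='Nelder-Mead',options=dict(initial_simplex=S,maxiter=700)); Rm=R.from_euler('ZY',o.x[3:5],degrees=True).as_matrix()
    print(o.x,gs(o.x),'lens',o.x[:3]-45*Rm[:,0])
# profile over pitch
b=o.x
for p in(-16,-18,-20,-22,-24,-26):
    o=minimize(lambda q:-gs(np.r_[q[:4],p,q[4]]).sum(),b[[0,1,2,3,5]],method='Nelder-Mead',options=dict(maxiter=250)); q=np.r_[o.x[:4],p,o.x[4]]; Rm=R.from_euler('ZY',q[3:5],degrees=True).as_matrix(); print(p,q,gs(q),q[:3]-45*Rm[:,0])
E
```

```text
[ 727.724 -105.533  257.216  -20.595  -21.286   20.943] [0.868 0.915 0.965] lens [688.473 -90.784 240.879]
[ 727.951 -106.126  257.391  -21.608  -23.101   18.024] [0.884 0.926 0.954] lens [689.468 -90.883 239.736]
[ 727.645 -105.782  257.156  -20.972  -22.184   19.329] [0.878 0.921 0.962] lens [688.736 -90.868 240.165]
-16 [ 727.508 -105.813  257.177  -21.097  -16.      19.334] [0.881 0.86  0.944] [687.151 -90.242 244.773]
-18 [ 727.365 -105.759  257.115  -21.544  -18.      19.21 ] [0.888 0.876 0.955] [687.557 -90.044 243.209]
-20 [ 727.652 -105.783  257.157  -20.953  -20.      19.448] [0.881 0.905 0.96 ] [688.162 -90.662 241.766]
-22 [ 727.732 -105.96   257.655  -21.623  -22.      19.303] [0.879 0.927 0.959] [688.945 -90.585 240.797]
-24 [ 727.856 -106.119  257.644  -22.346  -24.      18.746] [0.874 0.931 0.955] [689.833 -90.489 239.341]
-26 [ 727.696 -105.791  257.074  -21.97   -26.      19.341] [0.874 0.91  0.96 ] [690.188 -90.66  237.348]
```

>>> {"method": "carry_out", "body": {"steps": [[[-2,-0.2,0],0],[[-4.5,-0.4,1],1],[[-5,-0.4,4],1],[[-5,-0.4,7.5],1],[[-5,-0.4,11],1],[[-5,-0.4,13.2],1],[[-5,-0.4,14.3],1],[[-5,-0.4,14.7],1],[[-5,-0.4,14.7],1],[[-5,-0.4,14.7],1]]}}

```text
time_s: 15.1
tcp_pos: [0.5672, -0.0444, 0.2133]
ee_rot: [[0.935, -0.354, 0.003], [-0.354, -0.935, -0.0], [0.003, -0.001, -1.0]]
wrist_force: [-0.4, 0.8, -1.2]
gripper_width: 0.179
```

```bash
python3 - <<'E'
from lean import *
lean(3)
a=snap('side','s7'); print('side tip',[(np.array(d['centre']),round(d['confidence'],2)) for d in r.place_of('side','fork_tip')[:2]],'lens',[(np.array(d['centre']),round(d['confidence'],2)) for d in r.place_of('side','lens')[:2]])
b=snap('top','t7'); print('top tip',[(np.array(d['centre']),round(d['confidence'],2)) for d in r.place_of('top','fork_tip')[:2]])
w=snap('wrist','w7'); print('wrist tip',[(np.array(d['centre']),round(d['confidence'],2)) for d in r.place_of('wrist','fork_tip')[:2]])
cv2.imwrite('pics/f7.png',np.hstack([cv2.resize(a[130:250,240:360,::-1],(400,400),interpolation=cv2.INTER_CUBIC),cv2.resize(w[:280,140:420,::-1],(400,400))]))
E
```

```text
lean [ 19.8961  -0.9656 123.5134] -0.845 tip [ 0.6202 -0.0645  0.2195] fork dir [ 0.8787 -0.3324  0.3428]
lean [ 20.301    1.167  126.0325] -0.849 tip [ 0.6193 -0.0641  0.2168] fork dir [ 0.8764 -0.3315  0.3494]
lean [ 18.9174  -0.2656 124.8863] -0.86 tip [ 0.6198 -0.0643  0.217 ] fork dir [ 0.884  -0.3344  0.3267]
lean [ 19.0422   0.5688 125.9001] -0.863 tip [ 0.6194 -0.0642  0.2159] fork dir [ 0.8833 -0.3341  0.3287]
lean [ 19.7117  -0.4119 124.0178] -0.872 tip [ 0.6199 -0.0643  0.2186] fork dir [ 0.8797 -0.3328  0.3398]
lean [ 19.8144   0.9452 125.8691] -0.877 tip [ 0.6193 -0.0641  0.2165] fork dir [ 0.8791 -0.3325  0.3414]
15.1 [ 0.5672 -0.0444  0.2133] [-0.4037  0.7882 -1.2208] [ 0.0337  0.0141 -0.0289] [ 11.863   16.9083  -8.5744   0.0514 -64.3681  57.4096]
side tip [(array([ 0.6192, -0.0616,  0.2177]), 0.61)] lens [(array([ 0.6884, -0.0895,  0.2448]), 0.78), (array([ 0.6467, -0.4247, -0.0043]), 0.38)]
top tip []
wrist tip [(array([ 0.6177, -0.0651,  0.2101]), 0.77)]
```

View pics/f7.png

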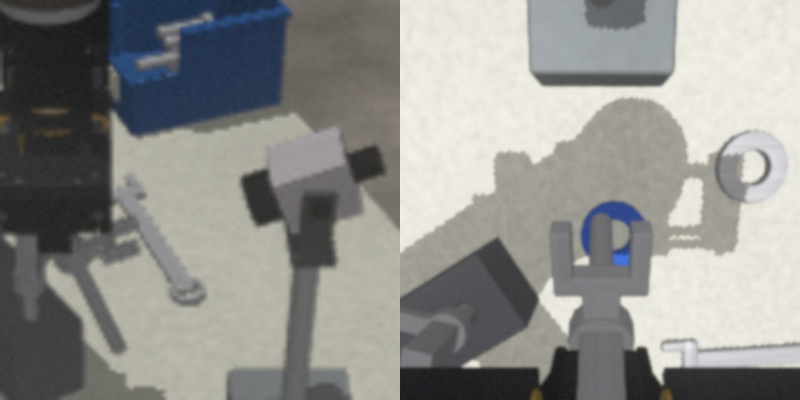

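>>> {"method": "carry_out", "body": {"steps": [[[-0.1,0,0.2],0],[[-0.2,0,0.4],0],[[-0.2,0,0.4],0],[[-0.2,0,0.4],0],[[-0.2,0,0.4],0]]}}

```text
time_s: 16.25
tcp_pos: [0.5643, -0.0437, 0.2078]
ee_rot: [[0.935, -0.354, -0.0], [-0.354, -0.935, -0.0], [-0.0, 0.0, -1.0]]
wrist_force: [-1.2, -1.1, -2.7]
gripper_width: 0.183
```

```bash
python3 - <<'E'
from lean import *
lean(3)
s=r.sense()
for i in range(3):
    a=r.capture('side'); k=r.calibration('side'); d=r.cut_out('side','fork_shaft')
    print([(round(e['confidence'],2),e['pixels'].sum(),[v.mean() for v in np.nonzero(e['pixels'])]) for e in d])
    pose=fitlean(k,None,s)
    d=[e for e in d if 240<np.nonzero(e['pixels'])[1].mean()<300]
    if not d: continue
    m=d[0]['pixels'].astype(np.float32); g0=np.nonzero(m)[0].min()
    ign=np.zeros_like(m); ign[:g0+3]=1
    parts=[FORK[0],FORK[1]]+FORK[3:]
    for f0 in(15,24):
        f=lambda p:-iou(render(k,parts,*(lambda q:(q[0],q[1]+np.array([0,p[3],0])/1e3))(pose(p[:3]))),m,ign)+1e-3*((p[1]/3)**2+((p[2]-124)/3)**2+(p[3]/3)**2)
        o=minimize(f,[f0,0,124,0],method='Nelder-Mead',options=dict(initial_simplex=[[f0,0,124,0],[f0+4,0,124,0],[f0,2,124,0],[f0,0,127,0],[f0,0,124,2]])); print('side lean',o.x,o.fun)
E
```

```text
lean [ 19.1206  -0.549  124.6996] -0.86 tip [ 0.6173 -0.0637  0.2118] fork dir [ 0.8838 -0.3341  0.3275]
lean [ 19.587    0.3479 125.8081] -0.864 tip [ 0.6169 -0.0636  0.2109] fork dir [ 0.8813 -0.3331  0.3352]
lean [ 19.3823  -1.1479 123.8234] -0.845 tip [ 0.6176 -0.0639  0.213 ] fork dir [ 0.8824 -0.3335  0.3318]
lean [ 19.4989   0.4223 125.972 ] -0.849 tip [ 0.6169 -0.0636  0.2106] fork dir [ 0.8818 -0.3333  0.3337]
lean [ 19.5779  -1.1295 123.8164] -0.855 tip [ 0.6176 -0.0639  0.2132] fork dir [ 0.8813 -0.3331  0.335 ]
lean [ 20.1308   0.0889 124.8383] -0.857 tip [ 0.617  -0.0636  0.2124] fork dir [ 0.8783 -0.332   0.3441]
16.25 [ 0.5643 -0.0437  0.2078] [-1.1554 -1.1332 -2.6883] [ 0.0361 -0.0288 -0.0361] [ 11.9801  16.9643  -9.3152   0.0223 -63.7377  57.2949]
[(0.75, np.int64(326), [np.float64(212.83435582822085), np.float64(268.49386503067484)])]
side lean [ 19.5333  -1.5019 126.4597  -1.4168] -0.7538798207774305
side lean [ 21.3509   1.451  127.0185  -0.8442] -0.7615871647533353
[(0.82, np.int64(377), [np.float64(212.47214854111405), np.float64(268.85411140583557)])]
side lean [ 19.8634  -0.9965 126.4457  -1.3431] -0.7681652946400555
side lean [ 21.3377   1.351  127.5294  -0.865 ] -0.7618868545275881
[(0.69, np.int64(344), [np.float64(211.97093023255815), np.float64(268.5494186046512)])]
side lean [ 19.6799  -0.7507 126.755   -1.6555] -0.7729731570846464
side lean [ 21.2096   1.079  127.6826  -1.1058] -0.7760401342760858
```

The lean is about 20° in both the wrist and side views, against about 21° for the head. The tips are about 81 mm from the lens and within 2 mm of its axis, with no creep. I'll let it settle, check once more and hand in.

>>> {"method": "carry_out", "body": {"steps": [[[0,0,-0.1],0],[[0,0,-0.1],0],[[0,0,-0.1],0],[[0,0,-0.1],0],[[0,0,-0.1],0]]}}

```text
time_s: 17.35
tcp_pos: [0.5643, -0.0437, 0.2087]
ee_rot: [[0.935, -0.354, -0.0], [-0.354, -0.935, -0.0], [-0.0, 0.001, -1.0]]
wrist_force: [-0.3, 0.3, -1.3]
gripper_width: 0.181
```

```bash
python3 - <<'E'
from lean import *
lean(2)
print(np.abs(r.sense()['joint_velocities']).max(), r.sense()['gripper_width'])
print(r.finish_job())
E
```

```text
lean [ 19.9282  -1.3738 123.4306] -0.846 tip [ 0.6177 -0.0639  0.215 ] fork dir [ 0.8795 -0.3324  0.3406]
lean [ 19.8021   0.5291 126.0363] -0.849 tip [ 0.6168 -0.0636  0.2118] fork dir [ 0.8802 -0.3327  0.3386]
lean [ 19.8335  -1.1735 123.6741] -0.843 tip [ 0.6176 -0.0639  0.2146] fork dir [ 0.88   -0.3326  0.3391]
lean [ 19.8187   0.5698 126.0576] -0.846 tip [ 0.6168 -0.0636  0.2117] fork dir [ 0.8801 -0.3327  0.3388]
17.35 [ 0.5643 -0.0437  0.2087] [-0.3036  0.2658 -1.3139] [ 0.0178 -0.0173 -0.0075] [ 11.9793  16.9182  -9.2369   0.0198 -63.8706  57.2953]
0.06801793909865497 0.17856623452144124
the job is handed in; nothing more can be done
None
```

I handed the job in at about 17.5 s, with the fork shaft held motionless in front of the inspection camera and its square head uppermost. No verdict is reported, so the figures below are from my own image fits.

**How it was done:** I gripped the shaft by its square head across the jaw axis and lifted it out of the rack. The tool can't tilt, so I pivoted the shaft in the jaws by drawing its rod against the top edge of the fixed rack. I then carried it over the other shafts to the camera.

**Final position:** The fork tips are at about (0.617, −0.064, 0.213) m. The lens was estimated at about (0.688, −0.091, 0.242) m, so the tips are about 81 mm in front of it. They sit within roughly 2 mm of its line of sight.

**Lean and direction:** The wrist view gives a lean of about 19.8°, and the side view gave 19.5–21.4°. The camera head's downward slant came out at about 21–22° (single fits from 20° to 24°), so the shaft may lean 1–2° too little. The sideways direction agrees to within 1°.

**Checks that fell short:**
- The network's two estimates of the tip height disagreed, at 0.210 and 0.218 m; I used the image fits instead.
- The top camera didn't find the fork tip at the end.
- I saw no sign of the camera or the other shafts being touched, but I took no final picture of the bench to compare with the start.

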